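Almanac from the tight bookrack to the passage trough

ROBOT

A 6-joint arm with a two-finger parallel gripper is mounted at the origin on the work surface. World frame = base frame: x ahead of the robot, y to its left, z up, the work surface at z = 0. Lengths are in mm, angles in rad, forces in N, time in s.
With the tool pointing down it reaches from about 300 to 775 mm from the base axis. Payload 14.6 kg.
Tool frame: the origin (TCP) lies midway between the tips of the shut fingers; the grasp point (between the pads) lies 19 mm behind it (manip.hold_point_z is the distance from the TCP to the grasp point, in mm); z points along the fingers, y is the direction in which the jaws open and shut (so a half turn about z gives the same grasp; the last joint's range is limited). The gripper opens to 94 mm and grips with 3 to 60 N. Pads are 16 mm wide; open, the fingers measure 119 mm over their backs; the gripper's body (75 mm by 177 mm) begins 78 mm behind the grasp point.
Start: joints at [-1.398, 0.3, 1.521, -0, 1.321, -0.067], TCP at [130.623, -534.254, 205.446] pointing down, gripper open.
Joint ranges: [-3.03, 3.03], [-0.79, 2.21], [0.23, 2.52], [-1.04, 4.18], [0, 3.07], [-2.55, 2.55]. Speed limits (rad/s): [2.22, 2.22, 2.57, 3.14, 3.14, 3.14].

INTERFACE

Orientations are given as [roll, pitch, yaw] about the fixed x, y, z axes, in that order (R = Rz(yaw) Ry(pitch) Rx(roll)).
In Python, from cell import manip gives the robot as it stands.
- The arm moves only by the shell command python3 -m crank 'ROWS' [OPENING] [FORCE]. ROWS is JSON, a list of rows, each an object with "offset": the shift along the world's x, y, z in m, a list of three; "spin": the turn about the world's z in degrees. In form: [{"offset": [dx, dy, dz], "spin": spin}, ...]. A call has exactly 8 rows; each row is the pose to reach, as a shift and turn from the pose measured when the call began; what a row does not reach only later rows make up. A row lasts 1/12 s, in which the tool goes at most 41.7 mm and 7.16 degrees, less where a joint would pass 70% of its speed; a pose out of reach is approached as far as the arm can. A call with a gripper value outside its range is refused whole. OPENING is the opening, from 0 (shut) to 1 (fully open), set as the call begins (- or left out, the last holds). The fingers move at their own pace and stop on an object; FORCE is the grip in N (left out, the last holds). Time passes only in rows, so rows that repeat a pose let the fingers close, or fill a call up. It gives the time, the measured TCP pose, the force and the opening at its end, in the units of the state.
- manip.read_state(): the state, without advancing time (a new reading comes with each control period).
- manip.camera(name): name is "side" or "top"; returns a dict with "pixels" (480x640x3 uint8, red, green, blue), "fx", "fy", "cx", "cy" (pixels), "k1" (the pictures are not rectified: a ray, as slopes to the right and down, at radius r is drawn at 1 + k1 r^2 times it, then the intrinsics apply), "extrinsics" (4x4, takes a point from world to camera coordinates). Camera axes: x right, y down, z forward; pixel columns grow to the right and rows downward; lengths in mm; the calibration is good to about 2 mm. A picture is of the moment at which its call begins. There is no depth.
- manip.sign_off(): hands the job in, once; it reports no verdict.
Trained networks look in a picture, given as the dict that the camera call returned (one of the last four; its "shot" number tells which), for a name from the list of things; names that differ only in an ending like _2 or _b are one class to them, and where a whole thing is asked for, a point or a joint stands for the part that bears it (a point fixed in the world has none). Each returns a list of dicts, best first, with "conf" (0 to 1); they miss things now and then, are a little off and sometimes report something else, mostly with a low value. They report only what shows in the picture. A call takes as long as a camera call.
- manip.search_frame(picture, name): "location" ([x, y, z] in mm, in world coordinates, good to about 4 mm: the middle of the surface that is visible of it).
- manip.masks_of(picture, name): "mask" (480x640 bool, what is visible of it).
The state is a dict: "clock": time; "joints": joint angles; "qd": joint speeds; "effort": joint torques, N m; "eef_pos": TCP position; "eef_rot": TCP orientation; "wrist_force": force on the tool from outside, world axes, zero at the start; "moment": the same for the moment, N m; "finger_gap": finger opening in mm.
Only numpy, scipy, OpenCV 4.12 (cv2) and the standard library are available. Lean on these libraries where they do the work, as an engineer would, in place of code of your own. Each camera call takes 0.05 s, during which the arm holds its last target. There are 200 camera calls.

TASK

The orange almanac is wedged upright between the other books in the rack: tip it forward by its top edge until it leans out of the rack on its own, then grip it by its spine, lift it out, stand it upright in the middle of the cork mat and let go. Then take hold of it afresh and lower it, without dropping it, spine up into the long low wooden trough so that it rests on the trough's floor. Leave the two other books standing in the rack and do not knock the other things on the bench.

Things in the scene. Friction and masses are not known exactly. Their poses are not given: they have to be found in the camera images.
- almanac_center (a point): Orange almanac, a stiff closed book, 105 (x) by 40 (y, thickness) by 148 mm (z, height), about 0.4 kg, spine (with a pale band) at its -x face, pages and an orange closing tab at its +x face (fore-edge). This point is its centre, half-way up; z points to its top edge. Begins upright in one of the rack's three places, spine to the front.
- blue_book_center (a point): Centre of the blue book, same size and axes as the almanac, standing in the rack; stays there.
- green_book_center (a point): Centre of the green book, same size and axes as the almanac, standing in the rack; stays there.
- rack: Fixed dark wooden bookrack; origin on the bench under its front, x to its back. Three books side by side at y = -44, 0, 44 mm, 4 mm apart, spines at x = -7.5, fore-edges at x = 97.5 mm, tops level at z = 178 mm. Side walls 148 mm apart outside, 125 mm high, x = -2 to 106 mm. Back board at x = 100 to 106 mm only 90 mm high: a fingertip can reach down behind a book's top.
- rack_ridge (a point): Ridge across the rack's floor, 27 mm behind and 30 mm above the rack's origin. The floor is level behind it and slopes down 26 degrees before it to a brass lip 30 mm high. A book whose top is drawn or pressed forward by over 14 degrees rocks over the ridge and stays leaning 26 degrees to the front, foot at the lip, upper spine about 60 mm proud of the others.
- mat: Fixed square cork mat, 160 by 160 mm, 5 mm thick. Origin at the centre of its underside, on the bench.
- trough: Fixed open wooden trough with its length along its x: outside 196 (x) by 62 (y) by 45 mm high, walls and floor 6 mm thick, inside 184 by 50 mm. Origin at the centre of its underside, on the bench. The almanac goes in with its 148 mm height along the trough, either way round, fore-edge on the floor and spine up; its spine then stands 111 mm above the bench, 66 mm above the walls.
- gps: Yellow handheld GPS unit lying on the bench, 155 by 60 by 34 mm, origin under its middle; a bystander.
- dish: Blue ceramic dish, 100 mm across, 30 mm high, origin under its middle; a bystander.
- buoy_light: Orange buoyancy light with a clear dome, 77 mm across, 114 mm high, origin under its middle; a bystander.
- pencil_pot: White mug, 72 mm across, 90 mm high, with a handle, origin under its middle; a bystander.

How it is judged (in metres and radians):
On the way, in this order (a step that is already met when the one before it is completed fails the run):
1. the almanac, still in the rack, leans forward out of its row by itself, with the gripper off it (angle between almanac_center's own z axis and vertical between 0.36 and 0.56 rad and x of almanac_center in the frame of rack between -0.03 and 0.04 m and z of almanac_center in the frame of rack between 0.07 and 0.115 m and linear speed of almanac below 0.03 m/s and contact force between the fingers and almanac below 0.5 N), for 0.2 s.
2. the almanac stands upright in the middle of the mat, let go (angle between almanac_center's own z axis and vertical below 0.1 rad and horizontal distance between almanac_center and mat below 0.05 m and z of almanac_center in the frame of mat between 0.072 and 0.087 m and linear speed of almanac below 0.03 m/s and contact force between the fingers and almanac below 0.5 N), for 0.2 s.
3. the almanac lies spine up on the floor of the trough, let go (angle between almanac_center's own x axis and vertical above 2.99 rad and x of almanac_center in the frame of trough between -0.025 and 0.025 m and y of almanac_center in the frame of trough between -0.012 and 0.012 m and z of almanac_center in the frame of trough between 0.05 and 0.066 m and linear speed of almanac below 0.02 m/s and contact force between the fingers and almanac below 0.5 N), for 0.2 s.
At the end, for the whole second after the job is handed in: The almanac rests in the trough on its fore-edge, spine up within about 8 degrees, on the trough's floor (its centre within 8 mm of seated height), its centre within 25 mm along and 12 mm across of the trough's middle, still and let go (all of step 3); the robot touches nothing.
It fails at once if another book is tipped by more than 17 degrees or shifted by more than 30 mm (angle between any of blue_book_center, green_book_center's own z axis and vertical above 0.3 rad or distance of any of blue_book_center, green_book_center from where it was at the start of the episode above 0.03 m).
It fails at once if a bystander on the bench is moved by more than 30 mm (distance of any of gps, dish, buoy_light, pencil_pot from where it was at the start of the episode above 0.03 m).
It fails at once if the almanac is dropped (falls free faster than 0.7 m/s) (contact force between the fingers and almanac below 0.5 N and linear speed of almanac above 0.7 m/s).
It also fails if it takes over 72 s, if anything falls off the work surface, if the arm or the gripper's body presses on something with over 40 N, if the wrist force passes 120 N, or if a joint passes its speed limit or range.

## Working session

There is one attempt and no reset: what is moved stays moved. The work goes in short steps, Python scripts to look and compute and a shell command to move; the robot and the scene stay as the last step left them, time stands still between calls to the robot, and variables do not carry over. Pictures are saved under pics/ and viewed, about 8 in all and at most 12, crops included, and the job is handed in when it is done.

```bash
mkdir -p pics; ls; python3 - <<'E'
from cell import manip
import cv2,numpy as np
print(manip.read_state(), manip.hold_point_z)
names="almanac_center blue_book_center green_book_center rack rack_ridge mat trough gps dish buoy_light pencil_pot".split()
for c in("side","top"):
    p=manip.camera(c); cv2.imwrite(f"pics/{c}0.png",p["pixels"][:,:,::-1])
    print(c,p["fx"],p["k1"],np.round(p["extrinsics"],3).tolist())
    for n in names:
        print(n,[(np.round(d["location"],1).tolist(),round(d["conf"],2)) for d in manip.search_frame(p,n)[:2]])
E
```

```text
pics
{'clock': 0.0, 'joints': array([-1.39760701e+00,  3.00505925e-01,  1.52158010e+00, -1.83566158e-05,
        1.32069322e+00, -6.65633787e-02]), 'qd': array([-9.38336432e-05, -2.58112801e-04,  3.21098971e-04,  2.87614439e-05,
       -6.13880162e-05,  3.07403737e-03]), 'effort': array([ 6.48979003e-04, -5.31810272e+01, -3.52744639e+01,  7.08483020e-02,
        2.43745081e-02, -1.17945287e-04]), 'eef_pos': array([ 130.57113383, -534.00678502,  204.86764057]), 'eef_rot': array([-3.14040750e+00, -6.11850057e-05,  2.39757214e-01]), 'wrist_force': array([ 0.01951257, -0.13008174,  0.80060621]), 'moment': array([-0.00253142,  0.01044546,  0.01577327]), 'finger_gap': 93.96985745262087} 18.8
side 437.6490384632224 -0.02966455203930876 [[0.979, -0.204, 0.009, -637.585], [-0.134, -0.677, -0.723, 149.948], [0.154, 0.707, -0.69, 967.717], [0.0, 0.0, 0.0, 1.0]]
almanac_center [([598.8, 35.9, 177.3], 0.92)]
blue_book_center [([594.2, -7.0, 180.3], 0.97)]
green_book_center [([582.6, -63.2, 165.1], 0.88), ([582.4, -78.6, 65.9], 0.24)]
rack [([583.4, -75.6, 63.0], 0.66)]
rack_ridge [([581.7, -79.9,
[... 307 characters left out ...]
[640.8, 379.7, 57.6], 0.73)]
top 593.0617100651423 -0.11450326282208528 [[0.004, -1.0, 0.018, -20.812], [-0.995, -0.005, -0.099, 682.525], [0.099, -0.018, -0.995, 1583.01], [0.0, 0.0, 0.0, 1.0]]
almanac_center [([598.9, 37.0, 176.9], 0.74)]
blue_book_center [([592.7, -8.7, 175.3], 0.73)]
green_book_center [([585.9, -46.5, 175.8], 0.83)]
rack [([544.8, 4.6, 43.1], 0.58)]
rack_ridge [([548.1, 2.2, 41.3], 0.98)]
mat [([585.0, -267.7, 9.2], 0.92)]
trough [([576.5, 243.7, 7.8], 0.91)]
gps [([786.2, 84.4, 36.7], 0.83)]
dish [([785.8, -132.0, 14.4], 0.96), ([584.0, -47.2, 173.3], 0.62)]
buoy_light [([620.4, -421.2, 59.5], 0.86)]
pencil_pot [([645.0, 414.7, 35.2], 0.6), ([599.6, 32.1, 177.3], 0.31)]
```

View pics/side0.png

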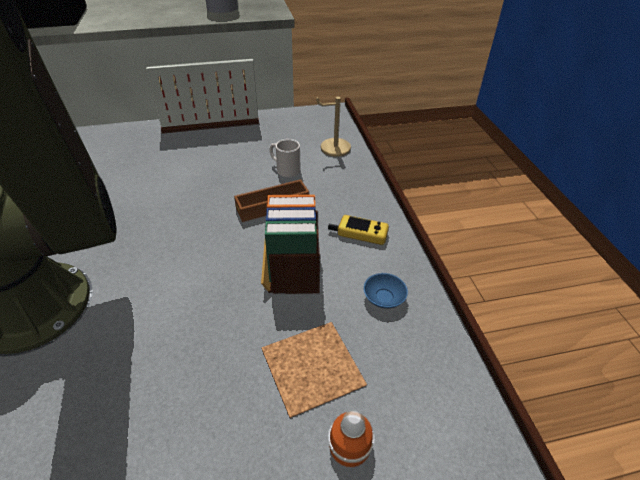

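View pics/top0.png

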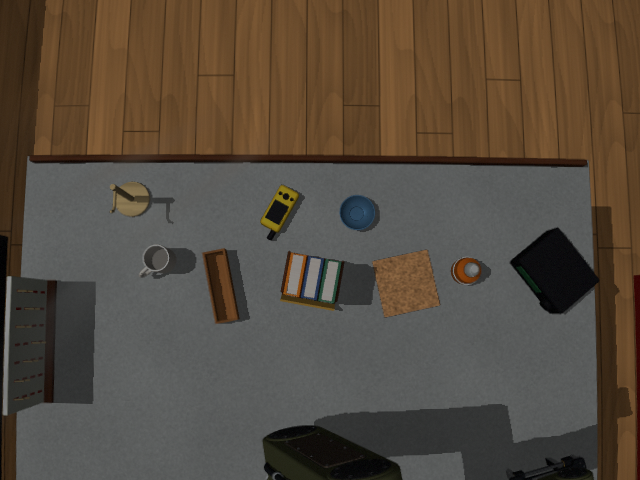

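The side view shows the almanac as the far-left book (orange top near (290,200)), with the trough behind it. In the top view the almanac is at (295,275), the rack is yawed about -9°, the trough is at (221,286) and the mat is at (406,283). Next I'll fit poses from the masks.

```bash
cat > h.py <<'E'
import numpy as np,cv2
from scipy.optimize import minimize
from cell import manip
def proj(p,P):
    E=p["extrinsics"];c=np.asarray(P,float)@E[:3,:3].T+E[:3,3]
    s=c[:,:2]/c[:,2:];r2=(s**2).sum(1,keepdims=True);s=s*(1+p["k1"]*r2)
    return s*[p["fx"],p["fy"]]+[p["cx"],p["cy"]]
def box(x0,x1,y0,y1,z0,z1): return np.array([[x,y,z] for x in(x0,x1) for y in(y0,y1) for z in(z0,z1)],float)
def place(B,q):
    c,s=np.cos(q[2]),np.sin(q[2]);return B@np.array([[c,s,0],[-s,c,0],[0,0,1]])+[q[0],q[1],0]
K=6
def fit(views,B,q0):
    ms=[]
    for p,m in views:
        big=cv2.resize(m.astype(np.float32),None,fx=K,fy=K,interpolation=cv2.INTER_LINEAR)>.5;ms.append((p,big))
    def cost(v):
        q=[v[0],v[1],v[2]/100];t=0
        for p,m in ms:
            h=cv2.convexHull((((proj(p,place(B,q))+.5)*K)).astype(np.float32)).astype(np.int32)
            d=np.zeros(m.shape,np.uint8);cv2.fillConvexPoly(d,h,1)
            t+=(m^(d>0)).sum()/m.sum()
        return t
    v0=np.array([q0[0],q0[1],q0[2]*100])
    r=minimize(cost,v0,method="Nelder-Mead",options=dict(initial_simplex=np.vstack([v0,v0+[10,0,0],v0+[0,10,0],v0+[0,0,10]]),xatol=.1,fatol=1e-4))
    return r.x[0],r.x[1],r.x[2]/100,r.fun
def mask(p,n):
    d=manip.masks_of(p,n);return d[0]["mask"] if d else None
E
python3 - <<'E'
from h import *
p=manip.camera("top");s=manip.camera("side")
m=mask(p,"almanac_center")|mask(p,"blue_book_center")|mask(p,"green_book_center")
print("rowtop (centre of tops)",fit([(p,m)],box(-52.5,52.5,-64,64,177,178),(592,-6,-.15)))
t=mask(p,"trough");B=box(-98,98,-31,31,0,45)
print("trough",fit([(p,t)],B,(570,248,.1)),t.sum())
print("mat",fit([(p,mask(p,"mat"))],box(-80,80,-80,80,0,5),(585,-270,.1)))
for n in("almanac_center","blue_book_center","green_book_center"):
    print(n,fit([(p,mask(p,n))],box(-52.5,52.5,-20,20,177,178),(592,{"a":37,"b":-8,"g":-47}[n[0]],-.15)))
E
```

```text
rowtop (centre of tops) (np.float64(593.035055579044), np.float64(-6.4629422815614666), np.float64(-0.16588266506801333), np.float64(0.05124794121373369))
trough (np.float64(577.8501082330997), np.float64(241.84778176438675), np.float64(0.21218608210674128), np.float64(0.0696200729095466)) 1951
mat (np.float64(588.0717494541905), np.float64(-269.2629586725477), np.float64(0.20714035696998606), np.float64(0.027588624073703185))
almanac_center (np.float64(600.8137271916011), np.float64(36.13625001273438), np.float64(-0.1605833538654734), np.float64(0.07802431165787932))
blue_book_center (np.float64(592.2806353583984), np.float64(-7.229595742733785), np.float64(-0.1697962095973643), np.float64(0.055))
green_book_center (np.float64(586.324728188999), np.float64(-49.07970516872588), np.float64(-0.16804306882332753), np.float64(0.05946281633286757))
```

```bash
python3 -m crank '[{"offset":[0.05,0.03,0.1],"spin":-7},{"offset":[0.05,0.03,0.1],"spin":-14},{"offset":[0.269,0.28,0.1],"spin":-23.3},{"offset":[0.269,0.28,0.1],"spin":-23.3},{"offset":[0.269,0.28,0.1],"spin":-23.3},{"offset":[0.269,0.28,0.1],"spin":-23.3},{"offset":[0.269,0.28,0.1],"spin":-23.3},{"offset":[0.269,0.28,0.1],"spin":-23.3}]' 0 20
```

```text
clock: 2.37
eef_pos: [333.2, -327.2, 297.8]
eef_rot: [3.141, -0.0, -0.167]
wrist_force: [0.4, 0.1, -0.3]
finger_gap: 44.0
```

```bash
python3 -m crank '[{"offset":[0.25,0.26,0],"spin":0},{"offset":[0.25,0.26,0],"spin":0},{"offset":[0.25,0.26,0],"spin":0},{"offset":[0.25,0.26,0],"spin":0},{"offset":[0.25,0.26,0],"spin":0},{"offset":[0.25,0.26,0],"spin":0},{"offset":[0.25,0.26,0],"spin":0},{"offset":[0.25,0.26,0],"spin":0}]'
```

```text
clock: 3.03
eef_pos: [564.1, -86.4, 297.8]
eef_rot: [3.141, -0.001, -0.167]
wrist_force: [0.8, -0.9, -0.0]
finger_gap: 0.4
```

```bash
python3 -m crank '[{"offset":[0.105,0.111,0],"spin":0},{"offset":[0.105,0.111,0],"spin":0},{"offset":[0.105,0.111,0],"spin":0},{"offset":[0.105,0.111,0],"spin":0},{"offset":[0.105,0.111,0],"spin":0},{"offset":[0.105,0.111,-0.03],"spin":0},{"offset":[0.105,0.111,-0.06],"spin":0},{"offset":[0.105,0.111,-0.09],"spin":0}]'; python3 - <<'E'
from h import *
s=manip.camera("top");cv2.imwrite("pics/a.png",cv2.resize(s["pixels"][180:360,220:420,::-1],None,fx=4,fy=3.3))
print(manip.read_state()["eef_pos"])
E
```

```text
clock: 3.7
eef_pos: [668.9, 24.4, 206.7]
eef_rot: [3.141, -0.001, -0.167]
wrist_force: [0.2, 0.1, -0.3]
finger_gap: 0.6
[666.90744291  24.37953    199.67700761]
```

View pics/a.png

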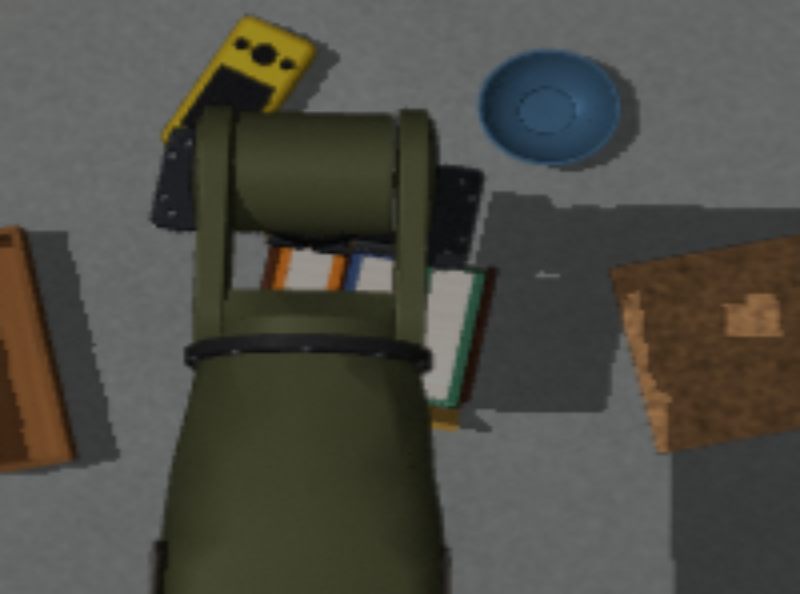

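```bash
python3 -m crank '[{"offset":[0.003,0,-0.01],"spin":0},{"offset":[0.003,0,-0.02],"spin":0},{"offset":[0.003,0,-0.03],"spin":0},{"offset":[0.003,0,-0.04],"spin":0},{"offset":[0.003,0,-0.048],"spin":0},{"offset":[0.003,0,-0.048],"spin":0},{"offset":[0.003,0,-0.048],"spin":0},{"offset":[0.003,0,-0.048],"spin":0}]'
```

```text
clock: 4.42
eef_pos: [670.2, 24.4, 152.5]
eef_rot: [3.14, 0.007, -0.167]
wrist_force: [0.6, -0.2, 0.7]
finger_gap: 0.6
```

```bash
python3 -m crank '[{"offset":[-0.003,0.0005,0],"spin":0},{"offset":[-0.006,0.001,0],"spin":0},{"offset":[-0.009,0.0015,0],"spin":0},{"offset":[-0.012,0.002,0],"spin":0},{"offset":[-0.016,0.0027,0],"spin":0},{"offset":[-0.02,0.0033,0],"spin":0},{"offset":[-0.024,0.004,0],"spin":0},{"offset":[-0.028,0.0047,0],"spin":0}]'
```

```text
clock: 5.08
eef_pos: [641.7, 29.2, 152.5]
eef_rot: [3.14, 0.007, -0.167]
wrist_force: [1.5, -0.5, -0.4]
finger_gap: 0.4
```

```bash
python3 -m crank '[{"offset":[-0.003,0.0005,0],"spin":0},{"offset":[-0.006,0.001,0],"spin":0},{"offset":[-0.009,0.0015,0],"spin":0},{"offset":[-0.012,0.002,0],"spin":0},{"offset":[-0.015,0.0025,0],"spin":0},{"offset":[-0.018,0.003,0],"spin":0},{"offset":[-0.018,0.003,0],"spin":0},{"offset":[-0.018,0.003,0],"spin":0}]'; python3 - <<'E'
from h import *
s=manip.camera("side");cv2.imwrite("pics/b.png",cv2.resize(s["pixels"][150:330,200:400,::-1],None,fx=4,fy=3.3))
E
```

```text
clock: 5.75
eef_pos: [623.7, 32.2, 152.6]
eef_rot: [3.14, 0.006, -0.167]
wrist_force: [-0.7, -0.6, -0.5]
finger_gap: 0.5
```

View pics/b.png

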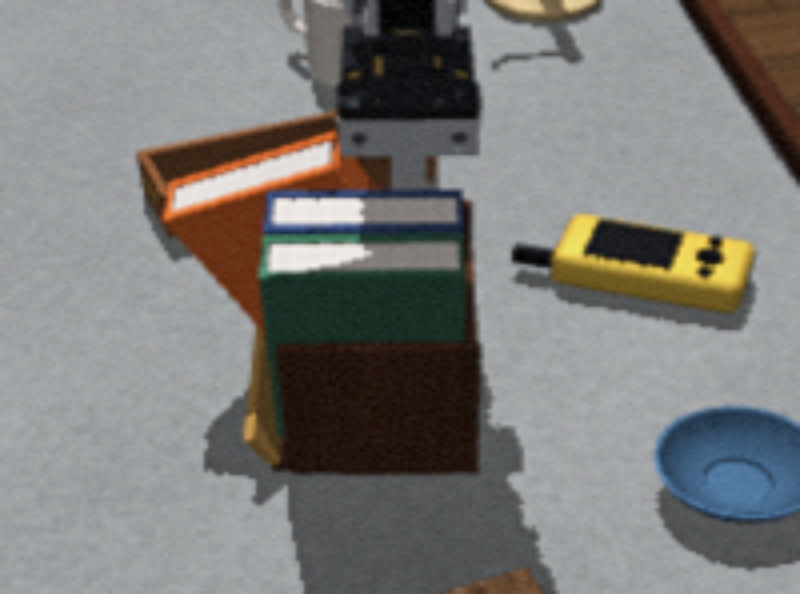

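```bash
python3 -m crank '[{"offset":[0.012,-0.002,0],"spin":0},{"offset":[0.012,-0.002,0.04],"spin":0},{"offset":[0.012,-0.002,0.08],"spin":0},{"offset":[0.012,-0.002,0.12],"spin":0},{"offset":[-0.03,0.005,0.15],"spin":0},{"offset":[-0.06,0.01,0.15],"spin":0},{"offset":[-0.1,0.018,0.15],"spin":0},{"offset":[-0.1,0.018,0.15],"spin":0}]' 0.8 20; python3 - <<'E'
from h import *
print(manip.read_state()["eef_pos"])
s=manip.camera("side");cv2.imwrite("pics/c.png",cv2.resize(s["pixels"][150:330,200:400,::-1],None,fx=4,fy=3.3))
p=manip.camera("top");cv2.imwrite("pics/ct.png",cv2.resize(p["pixels"][180:360,220:420,::-1],None,fx=4,fy=3.3))
for v in(s,p): print([(np.round(d["location"],1).tolist(),round(d["conf"],2)) for d in manip.search_frame(v,"almanac_center")[:2]])
o=np.array([548.6,.9]);ex=np.array([.986,-.165]);ey=np.array([.165,.986])
W=lambda x,y,z:[*(o+x*ex+y*ey),z]
P=[W(-70,y,148) for y in(24,64)]+[W(24,y,194) for y in(24,64)]
print("side px predicted top corners",proj(s,P).round(1).tolist())
print("crop",((proj(s,P)-[200,150])*[4,3.3]).round().tolist())
E
```

```text
clock: 6.47
eef_pos: [518.6, 51.2, 302.9]
eef_rot: [3.14, 0.008, -0.166]
wrist_force: [1.1, 0.1, 0.6]
finger_gap: 50.2
[518.59585926  51.17515722 302.9134816 ]
[([529.8, 35.4, 157.2], 0.61)]
[([604.7, 34.4, 132.2], 0.74)]
side px predicted top corners [[239.2, 216.8], [240.8, 205.2], [280.9, 199.7], [281.2, 188.3]]
crop [[157.0, 220.0], [163.0, 182.0], [323.0, 164.0], [325.0, 126.0]]
```

View pics/c.png

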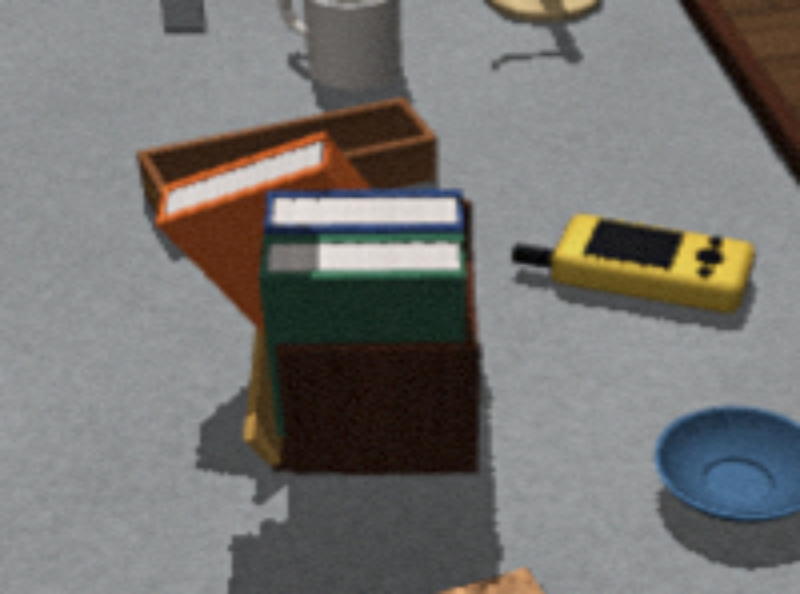

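```bash
python3 -m crank '[{"offset":[0.002,-0.001,-0.03],"spin":0},{"offset":[0.002,-0.001,-0.06],"spin":0},{"offset":[0.002,-0.001,-0.09],"spin":0},{"offset":[0.002,-0.001,-0.12],"spin":0},{"offset":[0.002,-0.001,-0.15],"spin":0},{"offset":[0.002,-0.001,-0.17],"spin":0},{"offset":[0.002,-0.001,-0.19],"spin":0},{"offset":[0.002,-0.001,-0.206],"spin":0}]' 0.8
```

```text
clock: 7.33
eef_pos: [527.3, 48.7, 94.4]
eef_rot: [3.14, 0.008, -0.168]
wrist_force: [0.7, -0.5, -0.3]
finger_gap: 75.2
```

```bash
python3 -m crank '[{"offset":[0,0,0],"spin":0},{"offset":[0,0,0],"spin":0},{"offset":[0,0,0],"spin":0},{"offset":[0,0,0],"spin":0},{"offset":[0,0,0],"spin":0},{"offset":[0,0,0],"spin":0},{"offset":[0,0,0],"spin":0},{"offset":[0,0,0],"spin":0}]' 0.2 45
```

```text
clock: 8.0
eef_pos: [527.8, 48.7, 95.2]
eef_rot: [3.14, 0.006, -0.168]
wrist_force: [-0.2, -0.1, 5.9]
finger_gap: 39.7
```

```bash
python3 -m crank '[{"offset":[-0.002,0,0.005],"spin":0},{"offset":[-0.004,0.001,0.012],"spin":0},{"offset":[-0.006,0.001,0.02],"spin":0},{"offset":[-0.008,0.001,0.03],"spin":0},{"offset":[-0.01,0.002,0.04],"spin":0},{"offset":[-0.012,0.002,0.05],"spin":0},{"offset":[-0.014,0.002,0.06],"spin":0},{"offset":[-0.016,0.003,0.07],"spin":0}]'; python3 - <<'E'
from h import *
s=manip.camera("side");cv2.imwrite("pics/d.png",cv2.resize(s["pixels"][100:330,180:420,::-1],None,fx=3,fy=2.6))
E
```

```text
clock: 8.67
eef_pos: [511.6, 51.7, 166.4]
eef_rot: [3.14, 0.006, -0.168]
wrist_force: [-0.3, -0.0, -3.2]
finger_gap: 40.0
```

View pics/d.png

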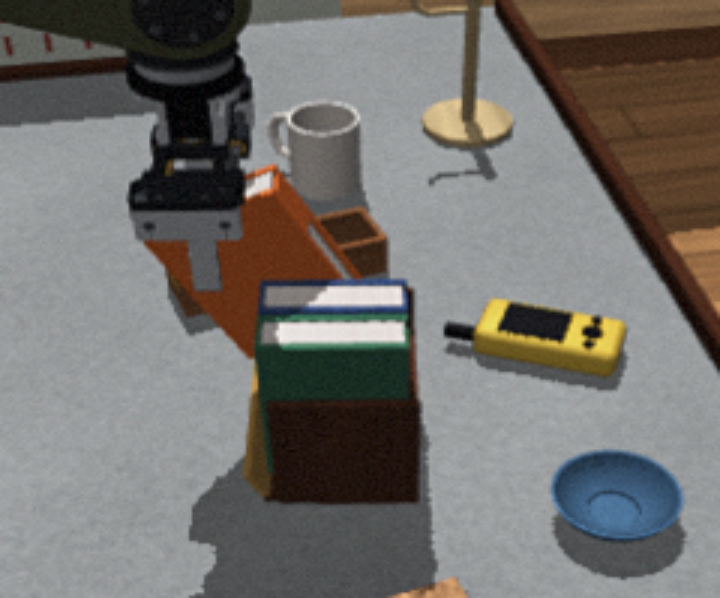

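```bash
python3 -m crank '[{"offset":[-0.005,0,0.015],"spin":0},{"offset":[-0.01,0,0.035],"spin":0},{"offset":[-0.015,0,0.06],"spin":0},{"offset":[-0.02,0,0.085],"spin":0},{"offset":[-0.02,0,0.11],"spin":0},{"offset":[-0.02,0,0.13],"spin":0},{"offset":[-0.02,-0.01,0.14],"spin":0},{"offset":[-0.02,-0.025,0.14],"spin":0}]'
```

```text
clock: 9.38
eef_pos: [492.5, 26.9, 310.5]
eef_rot: [3.141, -0.0, -0.166]
wrist_force: [-0.5, -1.4, -4.9]
finger_gap: 39.6
```

```bash
python3 -m crank '[{"offset":[0,-0.02,0],"spin":0},{"offset":[0,-0.045,0],"spin":0},{"offset":[0,-0.075,0],"spin":0},{"offset":[0.003,-0.105,0],"spin":0},{"offset":[0.006,-0.135,0],"spin":0},{"offset":[0.01,-0.165,0],"spin":0},{"offset":[0.015,-0.19,0],"spin":0},{"offset":[0.018,-0.21,0],"spin":0}]'
```

```text
clock: 10.05
eef_pos: [510.1, -185.8, 309.6]
eef_rot: [3.141, 0.001, -0.167]
wrist_force: [1.0, -0.8, -4.0]
finger_gap: 40.0
```

```bash
python3 -m crank '[{"offset":[0,-0.02,0],"spin":0},{"offset":[0,-0.04,0],"spin":0},{"offset":[0,-0.06,-0.02],"spin":0},{"offset":[0,-0.07,-0.045],"spin":0},{"offset":[0,-0.075,-0.07],"spin":0},{"offset":[0,-0.075,-0.095],"spin":0},{"offset":[0,-0.075,-0.12],"spin":0},{"offset":[0,-0.075,-0.14],"spin":0}]'; python3 - <<'E'
from h import *
print(manip.read_state()["eef_pos"])
s=manip.camera("side");cv2.imwrite("pics/e.png",cv2.resize(s["pixels"][180:420,200:440,::-1],None,fx=2.5,fy=2.5))
E
```

```text
clock: 10.72
eef_pos: [508.9, -261.1, 166.8]
eef_rot: [-3.141, 0.004, -0.168]
wrist_force: [-0.5, -0.7, -3.1]
finger_gap: 39.6
[ 508.86958903 -261.13802443  166.78480196]
```

View pics/e.png

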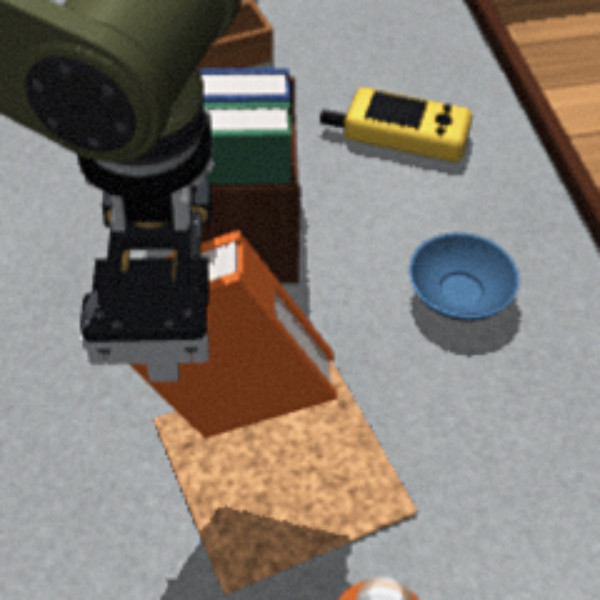

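```bash
python3 -m crank '[{"offset":[0.002,0.002,-0.02],"spin":0},{"offset":[0.004,0.003,-0.04],"spin":0},{"offset":[0.006,0.003,-0.055],"spin":0},{"offset":[0.006,0.003,-0.065],"spin":0},{"offset":[0.006,0.003,-0.07],"spin":0},{"offset":[0.006,0.003,-0.073],"spin":0},{"offset":[0.006,0.003,-0.075],"spin":0},{"offset":[0.006,0.003,-0.077],"spin":0}]' - 25
```

```text
clock: 11.43
eef_pos: [514.0, -257.7, 86.9]
eef_rot: [-3.14, 0.007, -0.168]
wrist_force: [0.3, -0.0, -3.3]
finger_gap: 39.8
```

```bash
python3 -m crank '[{"offset":[0,0,-0.001],"spin":0},{"offset":[0,0,-0.002],"spin":0},{"offset":[0,0,-0.003],"spin":0},{"offset":[0,0,-0.004],"spin":0},{"offset":[0,0,-0.005],"spin":0},{"offset":[0,0,-0.006],"spin":0},{"offset":[0,0,-0.006],"spin":0},{"offset":[0,0,-0.006],"spin":0}]'
```

```text
clock: 12.1
eef_pos: [516.2, -258.3, 85.4]
eef_rot: [-3.141, 0.001, -0.168]
wrist_force: [-4.9, 6.0, 30.0]
finger_gap: 40.5
```

```bash
python3 -m crank '[{"offset":[0.006,-0.001,0.0],"spin":0},{"offset":[0.012,-0.002,0.001],"spin":0},{"offset":[0.018,-0.003,0.0015],"spin":0},{"offset":[0.024,-0.004,0.0015],"spin":0},{"offset":[0.030,-0.005,0.0015],"spin":0},{"offset":[0.036,-0.006,0.001],"spin":0},{"offset":[0.041,-0.007,0.0],"spin":0},{"offset":[0.045,-0.0075,-0.001],"spin":0}]' - 20; python3 - <<'E'
from h import *
print(manip.read_state()["wrist_force"])
s=manip.camera("side");cv2.imwrite("pics/f.png",cv2.resize(s["pixels"][180:420,200:440,::-1],None,fx=2.5,fy=2.5))
E
```

```text
clock: 12.77
eef_pos: [562.2, -266.0, 85.5]
eef_rot: [-3.141, -0.001, -0.168]
wrist_force: [-3.7, 3.8, 14.2]
finger_gap: 40.1
[-3.65083397  3.84219006 14.22076757]
```

View pics/f.png

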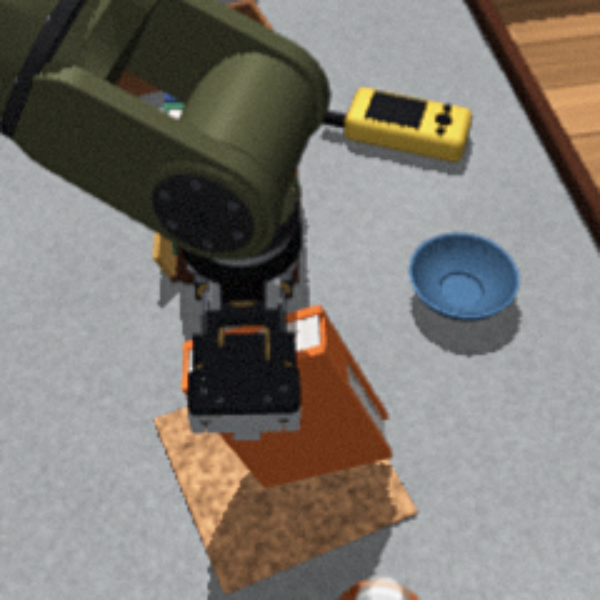

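```bash
python3 -m crank '[{"offset":[0,0,0.003],"spin":0},{"offset":[0,0,0.006],"spin":0},{"offset":[0,0,0.006],"spin":0},{"offset":[0,0,0.006],"spin":0},{"offset":[0,0,0.006],"spin":0},{"offset":[0,0,0.006],"spin":0},{"offset":[0,0,0.006],"spin":0},{"offset":[0,0,0.006],"spin":0}]' - 10; python3 - <<'E'
from h import *
print(manip.read_state()["wrist_force"],manip.read_state()["moment"])
s=manip.camera("side");cv2.imwrite("pics/g.png",s["pixels"][:,:,::-1])
m=mask(s,"almanac_center")
c=max(cv2.findContours(m.astype(np.uint8),0,2)[0],key=cv2.contourArea)
print(cv2.approxPolyDP(c,3,True)[:,0].tolist())
W=lambda x,y,z:[588+.986*x+.167*y,-269-.167*x+.986*y,z]
print("upright pred near face",proj(s,[W(-52,-20,5),W(52,-20,5),W(52,-20,153),W(-52,-20,153)]).round().tolist())
E
```

```text
clock: 13.48
eef_pos: [562.6, -266.0, 91.3]
eef_rot: [-3.142, -0.001, -0.167]
wrist_force: [-0.2, -0.1, -3.2]
finger_gap: 39.9
[-0.18061812 -0.08661817 -3.22122726] [0.10462775 0.08852085 0.03051084]
[[328, 300], [314, 305], [322, 331], [319, 348], [303, 354], [289, 352], [306, 372], [357, 360], [355, 343]]
upright pred near face [[286.0, 374.0], [340.0, 372.0], [344.0, 328.0], [283.0, 330.0]]
```

```bash
cat > q.py <<'E'
from h import *
print(manip.read_state()["wrist_force"].round(1))
s=manip.camera("side")
m=mask(s,"almanac_center")
c=max(cv2.findContours(m.astype(np.uint8),0,2)[0],key=cv2.contourArea)
print(cv2.approxPolyDP(c,3,True)[:,0].tolist())
E
python3 -m crank '[{"offset":[0,0,0],"spin":0},{"offset":[0,0,0],"spin":0},{"offset":[0,0,0],"spin":0},{"offset":[0,0,0],"spin":0},{"offset":[0,0,0],"spin":0},{"offset":[0,0,0],"spin":0},{"offset":[0,0,0],"spin":0},{"offset":[0,0,0],"spin":0}]' - 5;python3 q.py
```

```text
clock: 14.25
eef_pos: [562.6, -266.0, 91.4]
eef_rot: [-3.142, -0.001, -0.167]
wrist_force: [-0.0, -1.5, -3.2]
finger_gap: 40.1
[-0.  -1.5 -3.2]
[[330, 301], [316, 305], [323, 331], [320, 348], [302, 355], [290, 352], [304, 372], [354, 361], [352, 342]]
```

```bash
python3 -m crank '[{"offset":[0,0,0],"spin":0},{"offset":[0,0,0],"spin":0},{"offset":[0,0,0],"spin":0},{"offset":[0,0,0],"spin":0},{"offset":[0,0,0],"spin":0},{"offset":[0,0,0],"spin":0},{"offset":[0,0,0],"spin":0},{"offset":[0,0,0],"spin":0}]' - 3;python3 q.py
```

```text
clock: 15.02
eef_pos: [562.7, -266.1, 91.5]
eef_rot: [3.142, -0.001, -0.167]
wrist_force: [0.8, 1.2, -2.3]
finger_gap: 40.0
[ 0.8  1.2 -2.3]
[[337, 311], [319, 312], [318, 350], [303, 354], [280, 352], [282, 375], [335, 373]]
```

```bash
python3 -m crank '[{"offset":[0,0,-0.001],"spin":0},{"offset":[0,0,-0.002],"spin":0},{"offset":[0,0,-0.003],"spin":0},{"offset":[0,0,-0.004],"spin":0},{"offset":[0,0,-0.005],"spin":0},{"offset":[0,0,-0.006],"spin":0},{"offset":[0,0,-0.006],"spin":0},{"offset":[0,0,-0.006],"spin":0}]' - 3;python3 q.py
```

```text
clock: 15.78
eef_pos: [562.7, -266.1, 85.3]
eef_rot: [3.142, -0.001, -0.167]
wrist_force: [1.6, 0.1, 0.3]
finger_gap: 40.0
[1.6 0.1 0.3]
[[337, 311], [319, 312], [319, 352], [280, 355], [283, 375], [335, 372]]
```

Weight is off the gripper and the book stands. I'll release it and raise the tool clear for a look.

```bash
python3 -m crank '[{"offset":[0,0,0],"spin":0},{"offset":[0,0,0],"spin":0},{"offset":[0,0,0],"spin":0},{"offset":[0,0,0],"spin":0},{"offset":[0,0,0.01],"spin":0},{"offset":[0,0,0.04],"spin":0},{"offset":[0,0,0.08],"spin":0},{"offset":[-0.02,0,0.11],"spin":0}]' 0.75; python3 -m crank '[{"offset":[-0.04,0,0.02],"spin":0},{"offset":[-0.08,0,0.02],"spin":0},{"offset":[-0.12,0,0.02],"spin":0},{"offset":[-0.16,0,0.02],"spin":0},{"offset":[-0.16,0,0.02],"spin":0},{"offset":[-0.16,0,0.02],"spin":0},{"offset":[-0.16,0,0.02],"spin":0},{"offset":[-0.16,0,0.02],"spin":0}]'
python3 q.py; python3 - <<'E'
from h import *
s=manip.camera("side");p=manip.camera("top")
B=box(-52.5,52.5,-20,20,5,153)
a,b=mask(s,"almanac_center"),mask(p,"almanac_center")
for v in([(p,b)],[(s,a)],[(p,b),(s,a)]): print(np.round(fit(v,B,(588,-272,-.167)),3))
print("trough",fit([(p,mask(p,"trough"))],box(-98,98,-31,31,0,45),(578,242,.2)))
cv2.imwrite("pics/h.png",np.hstack([cv2.resize(s["pixels"][280:440,240:400,::-1],(400,400)),cv2.resize(p["pixels"][220:350,340:470,::-1],(400,400))]))
E
```

```text
clock: 16.55
eef_pos: [544.2, -265.9, 198.4]
eef_rot: [3.141, -0.003, -0.166]
wrist_force: [-1.0, 0.3, 1.1]
finger_gap: 70.5
clock: 17.22
eef_pos: [385.0, -266.0, 218.7]
eef_rot: [3.141, -0.004, -0.166]
wrist_force: [-0.9, -0.5, -0.5]
finger_gap: 70.5
[-0.9 -0.5 -0.5]
[[280, 313], [278, 335], [283, 374], [334, 374], [340, 331], [337, 312]]
[ 5.80878e+02 -2.69461e+02 -1.58000e-01  6.60000e-02]
[ 5.79331e+02 -2.71077e+02 -1.74000e-01  2.60000e-02]
[ 5.80382e+02 -2.69880e+02 -1.70000e-01  1.08000e-01]
trough (np.float64(577.7722380596297), np.float64(241.89502397116206), np.float64(0.2054298520377087), np.float64(0.041830924222514235))
```

View pics/h.png

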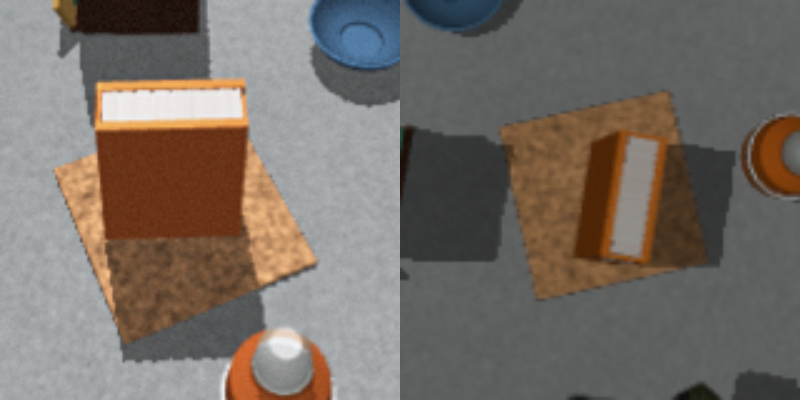

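```bash
python3 -m crank '[{"offset":[0.04,0.003,0],"spin":0},{"offset":[0.08,0.003,0],"spin":0},{"offset":[0.12,0.003,0],"spin":0},{"offset":[0.15,0.003,0],"spin":0},{"offset":[0.155,0.003,0],"spin":0},{"offset":[0.155,0.003,-0.02],"spin":0},{"offset":[0.155,0.003,-0.04],"spin":0},{"offset":[0.155,0.003,-0.06],"spin":0}]' 0.75; python3 -m crank '[{"offset":[0,0,-0.02],"spin":0},{"offset":[0,0,-0.04],"spin":0},{"offset":[0,0,-0.055],"spin":0},{"offset":[0,0,-0.07],"spin":0},{"offset":[0,0,-0.08],"spin":0},{"offset":[0,0,-0.087],"spin":0},{"offset":[0,0,-0.09],"spin":0},{"offset":[0,0,-0.09],"spin":0}]'
```

```text
clock: 18.23
eef_pos: [539.2, -262.7, 157.3]
eef_rot: [3.141, -0.003, -0.166]
wrist_force: [0.1, -0.0, 0.1]
finger_gap: 70.8
clock: 18.9
eef_pos: [539.1, -262.7, 67.1]
eef_rot: [3.141, -0.002, -0.166]
wrist_force: [-0.1, 0.6, -0.9]
finger_gap: 70.4
```

```bash
python3 -m crank '[{"offset":[0,0,-0.003],"spin":0},{"offset":[0,0,-0.003],"spin":0},{"offset":[0,0,-0.003],"spin":0},{"offset":[0,0,-0.003],"spin":0},{"offset":[0,0,-0.003],"spin":0},{"offset":[0,0,-0.003],"spin":0},{"offset":[0,0,-0.003],"spin":0},{"offset":[0,0,-0.003],"spin":0}]' 0.2 4; python3 -m crank '[{"offset":[0.003,-0.0005,0.003],"spin":0},{"offset":[0.006,-0.001,0.006],"spin":0},{"offset":[0.009,-0.0015,0.009],"spin":0},{"offset":[0.012,-0.002,0.012],"spin":0},{"offset":[0.015,-0.0025,0.014],"spin":0},{"offset":[0.018,-0.003,0.016],"spin":0},{"offset":[0.021,-0.0035,0.018],"spin":0},{"offset":[0.024,-0.004,0.02],"spin":0}]'; python3 q.py
```

```text
clock: 19.57
eef_pos: [539.2, -262.8, 64.4]
eef_rot: [3.141, -0.003, -0.166]
wrist_force: [-1.0, 0.6, 2.6]
finger_gap: 40.0
clock: 20.23
eef_pos: [563.5, -266.8, 84.5]
eef_rot: [3.141, -0.003, -0.166]
wrist_force: [-0.4, 0.0, -1.8]
finger_gap: 39.8
[-0.4  0.  -1.8]
[[354, 314], [317, 308], [321, 350], [302, 357], [285, 354], [283, 368], [335, 372], [356, 332]]
```

```bash
python3 -m crank '[{"offset":[0.003,-0.0005,0.003],"spin":0},{"offset":[0.006,-0.001,0.006],"spin":0},{"offset":[0.009,-0.0015,0.008],"spin":0},{"offset":[0.012,-0.002,0.01],"spin":0},{"offset":[0.015,-0.0025,0.012],"spin":0},{"offset":[0.018,-0.003,0.014],"spin":0},{"offset":[0.021,-0.0035,0.015],"spin":0},{"offset":[0.024,-0.004,0.015],"spin":0}]' - 3; python3 q.py
```

```text
clock: 21.0
eef_pos: [588.3, -271.0, 100.4]
eef_rot: [3.141, -0.004, -0.166]
wrist_force: [-1.4, 1.3, 4.2]
finger_gap: 40.0
[-1.4  1.3  4.2]
[[369, 316], [336, 307], [337, 343], [309, 351], [294, 348], [290, 340], [285, 347], [285, 362], [336, 372], [372, 333]]
```

```bash
python3 -m crank '[{"offset":[0.003,-0.0005,0.002],"spin":0},{"offset":[0.006,-0.001,0.003],"spin":0},{"offset":[0.01,-0.0015,0.004],"spin":0},{"offset":[0.014,-0.002,0.005],"spin":0},{"offset":[0.018,-0.003,0.006],"spin":0},{"offset":[0.022,-0.0035,0.0065],"spin":0},{"offset":[0.026,-0.004,0.007],"spin":0},{"offset":[0.03,-0.005,0.007],"spin":0}]'; python3 q.py
```

```text
clock: 21.77
eef_pos: [619.0, -276.1, 107.5]
eef_rot: [3.141, -0.005, -0.165]
wrist_force: [-0.9, 0.5, 2.2]
finger_gap: 40.3
[-0.9  0.5  2.2]
[[384, 321], [355, 308], [360, 327], [358, 341], [335, 348], [314, 344], [310, 323], [291, 339], [291, 358], [335, 374], [386, 338]]
```

```bash
python3 -m crank '[{"offset":[0.004,-0.0007,0.0005],"spin":0},{"offset":[0.008,-0.0014,0.0005],"spin":0},{"offset":[0.012,-0.002,0.0005],"spin":0},{"offset":[0.016,-0.0027,0],"spin":0},{"offset":[0.02,-0.0033,0],"spin":0},{"offset":[0.024,-0.004,-0.001],"spin":0},{"offset":[0.028,-0.0047,-0.002],"spin":0},{"offset":[0.032,-0.0053,-0.003],"spin":0}]'; python3 q.py;  python3 -m crank '[{"offset":[0.004,-0.0007,-0.001],"spin":0},{"offset":[0.008,-0.0014,-0.002],"spin":0},{"offset":[0.012,-0.002,-0.003],"spin":0},{"offset":[0.016,-0.0027,-0.0045],"spin":0},{"offset":[0.02,-0.0033,-0.006],"spin":0},{"offset":[0.024,-0.004,-0.0075],"spin":0},{"offset":[0.028,-0.0047,-0.009],"spin":0},{"offset":[0.032,-0.0053,-0.011],"spin":0}]'; python3 q.py
```

```text
clock: 22.53
eef_pos: [651.7, -281.5, 104.5]
eef_rot: [3.141, -0.006, -0.165]
wrist_force: [0.4, 0.2, 1.5]
finger_gap: 40.1
[0.4 0.2 1.5]
[[397, 329], [377, 313], [381, 322], [379, 340], [346, 349], [334, 343], [334, 324], [328, 319], [301, 334], [300, 351], [336, 373], [398, 346]]
clock: 23.3
eef_pos: [684.1, -286.9, 93.0]
eef_rot: [3.141, -0.006, -0.165]
wrist_force: [1.3, -0.1, -1.0]
finger_gap: 39.9
[ 1.3 -0.1 -1. ]
[[313, 330], [314, 347], [334, 373], [407, 353], [404, 338], [395, 348], [376, 348], [373, 352], [357, 349], [351, 318]]
```

```bash
python3 -m crank '[{"offset":[0.003,-0.0005,-0.001],"spin":0},{"offset":[0.006,-0.001,-0.0025],"spin":0},{"offset":[0.009,-0.0015,-0.004],"spin":0},{"offset":[0.012,-0.002,-0.0055],"spin":0},{"offset":[0.015,-0.0025,-0.007],"spin":0},{"offset":[0.018,-0.003,-0.0085],"spin":0},{"offset":[0.021,-0.0035,-0.01],"spin":0},{"offset":[0.021,-0.0035,-0.0105],"spin":0}]'; python3 - <<'E'
from h import *
print(manip.read_state()["wrist_force"])
s=manip.camera("side");cv2.imwrite("pics/i.png",cv2.resize(s["pixels"][220:420,270:470,::-1],None,fx=3,fy=3))
E
```

```text
clock: 24.07
eef_pos: [705.8, -290.3, 81.9]
eef_rot: [3.141, -0.007, -0.165]
wrist_force: [1.9, -0.3, 0.0]
finger_gap: 40.1
[ 1.88663358 -0.32833338  0.04882305]
```

View pics/i.png

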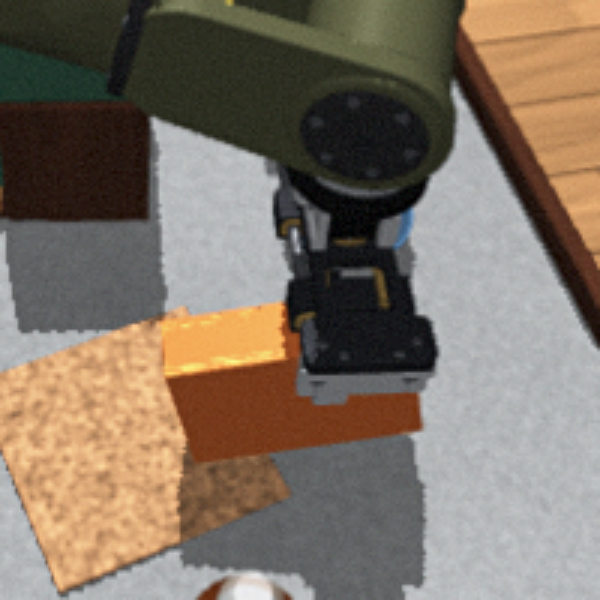

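```bash
python3 -m crank '[{"offset":[0,0,0],"spin":0},{"offset":[0,0,0],"spin":0},{"offset":[0,0,0],"spin":0},{"offset":[0,0,0.005],"spin":0},{"offset":[-0.005,0,0.015],"spin":0},{"offset":[-0.015,0,0.03],"spin":0},{"offset":[-0.03,0,0.05],"spin":0},{"offset":[-0.045,0,0.075],"spin":0}]' - 40; python3 -m crank '[{"offset":[-0.015,0,0.025],"spin":0},{"offset":[-0.03,0,0.05],"spin":0},{"offset":[-0.045,0.005,0.075],"spin":1},{"offset":[-0.055,0.015,0.1],"spin":3},{"offset":[-0.06,0.03,0.12],"spin":5},{"offset":[-0.062,0.05,0.13],"spin":7},{"offset":[-0.062,0.075,0.135],"spin":9},{"offset":[-0.062,0.1,0.135],"spin":11}]'
```

```text
clock: 24.78
eef_pos: [659.3, -289.9, 157.2]
eef_rot: [3.141, -0.005, -0.165]
wrist_force: [1.0, 0.2, -3.8]
finger_gap: 39.6
clock: 25.45
eef_pos: [596.8, -189.3, 295.1]
eef_rot: [3.14, -0.008, 0.028]
wrist_force: [0.7, 0.5, -4.2]
finger_gap: 39.7
```

```bash
python3 -m crank '[{"offset":[0,0.03,0],"spin":2},{"offset":[0,0.06,0],"spin":3},{"offset":[0,0.09,0],"spin":5},{"offset":[0,0.12,0],"spin":6},{"offset":[0,0.15,0],"spin":7},{"offset":[0,0.18,0],"spin":8},{"offset":[0,0.205,0],"spin":9},{"offset":[0,0.225,0],"spin":10}]'
```

```text
clock: 26.12
eef_pos: [596.1, 37.6, 296.4]
eef_rot: [3.14, -0.01, 0.204]
wrist_force: [-0.1, -0.8, -2.7]
finger_gap: 39.6
```

```bash
python3 -m crank '[{"offset":[0,0.03,0],"spin":0},{"offset":[-0.002,0.06,0],"spin":0},{"offset":[-0.005,0.09,0],"spin":0},{"offset":[-0.01,0.12,0],"spin":0},{"offset":[-0.018,0.15,0],"spin":0},{"offset":[-0.018,0.18,0],"spin":0},{"offset":[-0.018,0.198,0],"spin":0},{"offset":[-0.018,0.204,0],"spin":0}]';python3 -m crank '[{"offset":[0,0,-0.02],"spin":0},{"offset":[0,0,-0.045],"spin":0},{"offset":[0,0,-0.07],"spin":0},{"offset":[0,0,-0.095],"spin":0},{"offset":[0,0,-0.115],"spin":0},{"offset":[0,0,-0.13],"spin":0},{"offset":[0,0,-0.142],"spin":0},{"offset":[0,0,-0.145],"spin":0}]'
python3 - <<'E'
from h import *
print(manip.read_state()["eef_pos"])
s=manip.camera("side");p=manip.camera("top")
cv2.imwrite("pics/j.png",np.hstack([cv2.resize(s["pixels"][100:240,200:340,::-1],(400,400)),cv2.resize(p["pixels"][220:350,160:290,::-1],(400,400))]))
E
```

```text
clock: 26.78
eef_pos: [577.2, 244.0, 297.3]
eef_rot: [3.14, -0.011, 0.207]
wrist_force: [-0.2, -0.3, -3.6]
finger_gap: 39.8
clock: 27.45
eef_pos: [576.7, 243.1, 150.9]
eef_rot: [3.14, -0.008, 0.206]
wrist_force: [0.3, -0.7, -3.5]
finger_gap: 40.1
[576.67414999 243.11922926 150.88712568]
```

View pics/j.png

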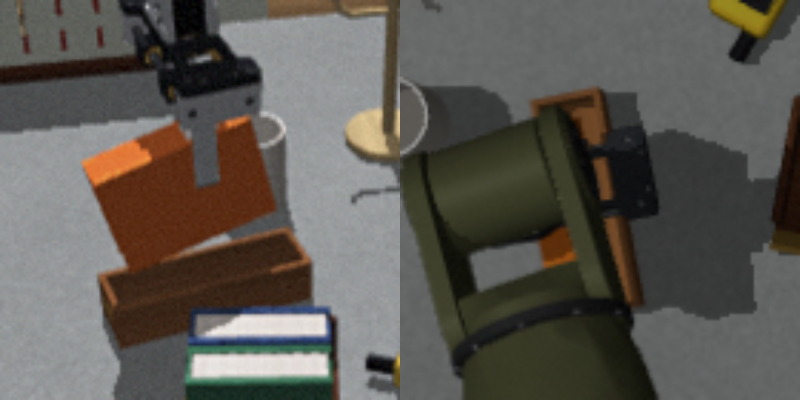

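```bash
cat > ov.py <<'E'
from h import *
import sys
def wire(img,p,P,col,off,k):
    q=(proj(p,P)-off+.5)*k
    for i in range(8):
        for b in(1,2,4):
            j=i^b
            if j>i: cv2.line(img,tuple(map(int,q[i])),tuple(map(int,q[j])),col,1,cv2.LINE_AA)
tr=(577.8,241.9,.207)
def book(tcp,tilt,u):  # u: grip offset from book middle along trough +x ; grip 12 below spine
    B=box(-74-u,74-u,-20,20,-92.5,12.5);c,s=np.cos(tilt),np.sin(tilt)
    B=B@np.array([[c,0,s],[0,1,0],[-s,0,c]]) # +tilt raises +x end
    return place(B,(tcp[0],tcp[1],.206))+[0,0,tcp[2]+18.8]
def show(name,tilt,u):
    tcp=manip.read_state()["eef_pos"];out=[]
    for c,off,sz in(("side",(225,110),(100,140)),("top",(165,225),(120,130))):
        p=manip.camera(c);k=4
        im=cv2.resize(p["pixels"][off[1]:off[1]+sz[1],off[0]:off[0]+sz[0],::-1],None,fx=k,fy=k,interpolation=cv2.INTER_CUBIC)
        a=im.copy()
        wire(a,p,place(box(-98,98,-31,31,0,45),tr),(255,255,0),off,k);wire(a,p,place(box(-92,92,-25,25,6,45),tr),(0,255,0),off,k)
        wire(a,p,book(tcp,tilt,u),(255,0,255),off,k);out.append(cv2.resize(a,(400,560)))
    cv2.imwrite(name,np.hstack(out))
E
python3 - <<'E'
from ov import *
s=manip.camera("side");m=mask(s,"almanac_center")
tcp=manip.read_state()["eef_pos"]
# numeric: fit tilt,u, dy by contour: side mask, minus parts hidden -> use hull of mask
c=cv2.convexHull(np.argwhere(m)[:,::-1].astype(np.int32));M=np.zeros(m.shape,np.uint8);cv2.fillConvexPoly(M,c,1)
def cost(v):
    h=cv2.convexHull(((proj(s,book(tcp+[0,v[2],0],v[0]/50,v[1]))+.5)*6).astype(np.float32)).astype(np.int32)
    d=np.zeros((2880,3840),np.uint8);cv2.fillConvexPoly(d,h,1);return (cv2.resize(M,None,fx=6,fy=6,interpolation=cv2.INTER_NEAREST)^d).sum()/d.sum()
r=minimize(cost,[8,0,0],method="Nelder-Mead",options=dict(initial_simplex=[[8,0,0],[12,0,0],[8,8,0],[8,0,8]],xatol=.05,fatol=1e-4))
print("tilt rad",r.x[0]/50,"u",r.x[1],"dy",r.x[2],r.fun)
show("pics/k.png",r.x[0]/50,r.x[1])
E
```

```text
tilt rad 0.18243783975430586 u 23.520917308152278 dy 14.803124523933064 0.06754366069403493
```

View pics/k.png

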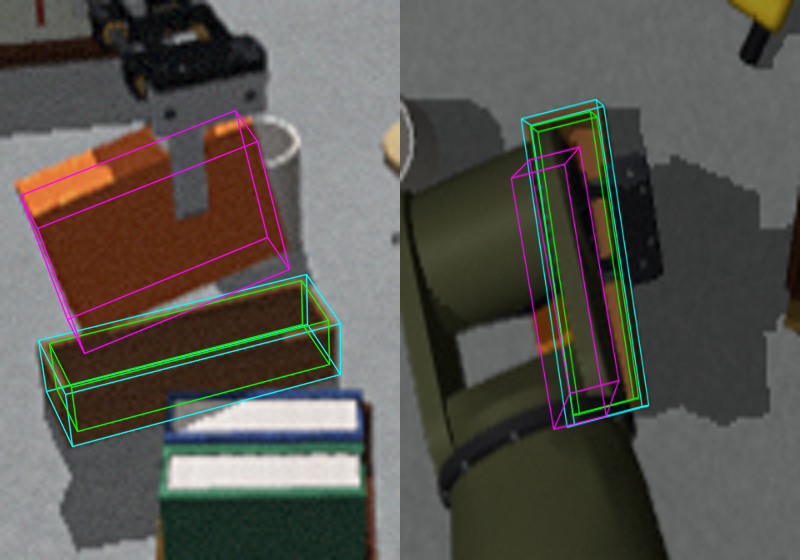

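```bash
cat > fz.py <<'E'
from ov import *
def fitbook(x0=(8,0,0)):
    s=manip.camera("side");m=mask(s,"almanac_center");tcp=manip.read_state()["eef_pos"]
    c=cv2.convexHull(np.argwhere(m)[:,::-1].astype(np.int32));M=np.zeros(m.shape,np.uint8);cv2.fillConvexPoly(M,c,1)
    M=cv2.resize(M,None,fx=6,fy=6,interpolation=cv2.INTER_NEAREST)
    def cost(v):
        h=cv2.convexHull(((proj(s,book(tcp+[0,0,v[2]],v[0]/50,v[1]))+.5)*6).astype(np.float32)).astype(np.int32)
        d=np.zeros(M.shape,np.uint8);cv2.fillConvexPoly(d,h,1);return (M^d).sum()/d.sum()
    x0=np.array(x0,float)
    r=minimize(cost,x0,method="Nelder-Mead",options=dict(initial_simplex=[x0,x0+[4,0,0],x0+[0,10,0],x0+[0,0,10]],xatol=.05,fatol=1e-4))
    t,u,dz=r.x[0]/50,r.x[1],r.x[2];B=book(tcp+[0,0,dz],t,u);g=B.mean(0)-[*tr[:2],0]
    along=g[0]*np.cos(tr[2])+g[1]*np.sin(tr[2]);across=-g[0]*np.sin(tr[2])+g[1]*np.cos(tr[2])
    print("tilt",t,"u",u,"dz",dz,"res",r.fun,"centre",B.mean(0).round(1),"lowest z",B[:,2].min(),"along",along,"across",across)
if __name__=="__main__": fitbook()
E
python3 fz.py
```

```text
tilt 0.18382201574415344 u 23.99478863827761 dz 11.921377085222197 res 0.07189685793847436 centre [561.5 240.7 140.1] lowest z 74.9668733351488 along -16.160081915205488 across 2.1937995991117676
```

```bash
python3 -m crank '[{"offset":[0.005,0.0005,0],"spin":0},{"offset":[0.01,0.001,0],"spin":0},{"offset":[0.015,0.0015,0],"spin":0},{"offset":[0.018,0.0017,-0.005],"spin":0},{"offset":[0.018,0.0017,-0.01],"spin":0},{"offset":[0.018,0.0017,-0.015],"spin":0},{"offset":[0.018,0.0017,-0.02],"spin":0},{"offset":[0.018,0.0017,-0.022],"spin":0}]'; python3 fz.py
```

```text
clock: 28.52
eef_pos: [595.0, 245.6, 129.7]
eef_rot: [3.14, -0.01, 0.207]
wrist_force: [-0.3, 1.1, -2.8]
finger_gap: 39.7
tilt 0.22047730241548982 u 25.489316909356724 dz 13.074283235590634 res 0.07429201912467819 centre [579.3 242.4 117.7] lowest z 50.26030135959452 along 1.6100289964931658 across 0.15878511358625436
```

```bash
python3 -m crank '[{"offset":[0,0,-0.004],"spin":0},{"offset":[0,0,-0.008],"spin":0},{"offset":[0,0,-0.013],"spin":0},{"offset":[0,0,-0.018],"spin":0},{"offset":[0,0,-0.023],"spin":0},{"offset":[0,0,-0.028],"spin":0},{"offset":[0,0,-0.032],"spin":0},{"offset":[0,0,-0.035],"spin":0}]'; python3 fz.py
```

```text
clock: 29.28
eef_pos: [595.0, 245.7, 94.7]
eef_rot: [3.14, -0.01, 0.207]
wrist_force: [-0.7, 0.2, -4.1]
finger_gap: 40.2
tilt 0.18943291238211069 u 24.400797620258565 dz 15.759231765483563 res 0.12472810738706692 centre [578.8 242.3  85.5] lowest z 19.965237123765107 along 1.0997573693498508 across 0.13583189019665626
```

```bash
python3 -m crank '[{"offset":[0,0,-0.002],"spin":0},{"offset":[0,0,-0.004],"spin":0},{"offset":[0,0,-0.006],"spin":0},{"offset":[0,0,-0.008],"spin":0},{"offset":[0,0,-0.009],"spin":0},{"offset":[0,0,-0.01],"spin":0},{"offset":[0,0,-0.011],"spin":0},{"offset":[0,0,-0.012],"spin":0}]' - 10
```

```text
clock: 30.05
eef_pos: [595.1, 245.7, 83.0]
eef_rot: [3.14, -0.01, 0.207]
wrist_force: [1.4, 0.0, 1.7]
finger_gap: 39.7
```

```bash
python3 -m crank '[{"offset":[0,0,-0.001],"spin":0},{"offset":[0,0,-0.002],"spin":0},{"offset":[0,0,-0.003],"spin":0},{"offset":[0,0,-0.004],"spin":0},{"offset":[0,0,-0.005],"spin":0},{"offset":[0,0,-0.006],"spin":0},{"offset":[0,0,-0.006],"spin":0},{"offset":[0,0,-0.006],"spin":0}]' - 4
```

```text
clock: 30.72
eef_pos: [594.9, 245.6, 76.6]
eef_rot: [3.14, -0.01, 0.207]
wrist_force: [1.4, 0.3, -2.3]
finger_gap: 39.9
```

```bash
python3 -m crank '[{"offset":[0,0,-0.002],"spin":0},{"offset":[0,0,-0.004],"spin":0},{"offset":[0,0,-0.006],"spin":0},{"offset":[0,0,-0.008],"spin":0},{"offset":[0,0,-0.01],"spin":0},{"offset":[0,0,-0.01],"spin":0},{"offset":[0,0,-0.01],"spin":0},{"offset":[0,0,-0.01],"spin":0}]' - 3; python3 fz.py
```

```text
clock: 31.38
eef_pos: [594.6, 245.6, 66.3]
eef_rot: [3.14, -0.009, 0.207]
wrist_force: [0.0, 0.9, -3.7]
finger_gap: 40.0
tilt -1.5905801582065597 u 113.70559283729129 dz 249.58532030914466 res 1.7942726976895542 centre [557.8 237.9 449.4] lowest z 374.3300703084719 along -20.4162257442457 across 0.17174145253505912
```

```bash
cat > chk.py <<'E'
from ov import *
s=manip.camera("side");d=manip.masks_of(s,"almanac_center")
for e in d[:2]:
    c=max(cv2.findContours(e["mask"].astype(np.uint8),0,2)[0],key=cv2.contourArea)
    print(round(e["conf"],2),cv2.approxPolyDP(c,2,True)[:,0].tolist())
tcp=manip.read_state()["eef_pos"]
for t,dz in((0,12),(.1,12),(.2,12)):
    q=proj(s,book(tcp+[0,0,dz],t,24.5)).round().astype(int)
    print(t,"spine -x near/far",q[1],q[3],"spine +x",q[5],q[7],"bottom near -x/+x",q[0],q[4])
print("wall near rim",proj(s,place(np.array([[-98,-31,45],[98,-31,45.]]),tr)).round(1).tolist())
print([np.round(e["location"],1).tolist() for e in manip.search_frame(s,"almanac_center")],manip.read_state()["wrist_force"].round(1))
E
python3 chk.py
```

```text
0.9 [[299, 170], [291, 169], [284, 173], [285, 185], [279, 191], [276, 189], [276, 179], [271, 169], [243, 175], [241, 181], [245, 204], [299, 192]]
0 spine -x near/far [243 184] [239 176] spine +x [297 171] [292 163] bottom near -x/+x [247 216] [298 202]
0.1 spine -x near/far [243 188] [239 179] spine +x [296 170] [291 162] bottom near -x/+x [251 217] [301 200]
0.2 spine -x near/far [244 191] [239 182] spine +x [296 169] [290 161] bottom near -x/+x [255 219] [304 197]
wall near rim [[240.8, 208.2], [309.5, 190.3]]
[] [-0.1 -0.7 -2.6]
```

```bash
python3 -m crank '[{"offset":[0,0,-0.0005],"spin":0},{"offset":[0,0,-0.001],"spin":0},{"offset":[0,0,-0.0015],"spin":0},{"offset":[0,0,-0.002],"spin":0},{"offset":[0,0,-0.0025],"spin":0},{"offset":[0,0,-0.003],"spin":0},{"offset":[0,0,-0.0035],"spin":0},{"offset":[0,0,-0.004],"spin":0}]' - 3; cat >> chk.py <<'E'
for al in(0,-10):
    for z0 in(6,12):
        q=proj(s,place(box(-74+al,74+al,-20,20,z0,z0+105),tr)).round().astype(int);print("seat",al,z0,q[1],q[3],q[5],q[7])
E
python3 chk.py
```

```text
clock: 32.3
eef_pos: [595.0, 245.6, 62.9]
eef_rot: [3.14, -0.01, 0.207]
wrist_force: [1.4, -0.5, 4.8]
finger_gap: 40.1
0.93 [[298, 172], [295, 170], [286, 173], [283, 191], [276, 189], [276, 179], [269, 170], [242, 176], [244, 203], [248, 205], [297, 192]]
0 spine -x near/far [243 186] [239 177] spine +x [297 172] [292 165] bottom near -x/+x [247 217] [298 203]
0.1 spine -x near/far [243 189] [239 180] spine +x [297 171] [291 163] bottom near -x/+x [251 218] [301 201]
0.2 spine -x near/far [244 192] [240 183] spine +x [296 170] [290 162] bottom near -x/+x [255 220] [304 198]
wall near rim [[240.8, 208.2], [309.5, 190.3]]
[[558.2, 223.4, 84.4]] [ 1.5 -1.3  3.9]
seat 0 6 [246 183] [241 175] [300 170] [294 162]
seat 0 12 [246 181] [241 173] [300 168] [294 161]
seat -10 6 [242 184] [238 176] [296 171] [291 163]
seat -10 12 [242 182] [237 174] [296 169] [291 161]
```

```bash
python3 -m crank '[{"offset":[0,0,0],"spin":0},{"offset":[0,0,0],"spin":0},{"offset":[0,0,0],"spin":0},{"offset":[0,0,0],"spin":0},{"offset":[0,0,0.005],"spin":0},{"offset":[0,0,0.02],"spin":0},{"offset":[0,0,0.05],"spin":0},{"offset":[0,0,0.085],"spin":0}]' 0.7; python3 -m crank '[{"offset":[0,0,0.04],"spin":0},{"offset":[0,0,0.08],"spin":0},{"offset":[-0.04,-0.03,0.11],"spin":0},{"offset":[-0.08,-0.06,0.13],"spin":0},{"offset":[-0.12,-0.09,0.13],"spin":0},{"offset":[-0.16,-0.12,0.13],"spin":0},{"offset":[-0.19,-0.15,0.13],"spin":0},{"offset":[-0.2,-0.16,0.13],"spin":0}]'
python3 chk.py; python3 - <<'E'
from h import *
s=manip.camera("side");p=manip.camera("top")
a,b=mask(s,"almanac_center"),mask(p,"almanac_center")
print(np.round(fit([(p,b)],box(-74,74,-20,20,110,111),(578,242,.207)),3), b.sum())
print("trough",np.round(fit([(p,mask(p,"trough")|b)],box(-98,98,-31,31,0,45),(578,242,.2)),3))
for n in("blue_book_center","green_book_center","buoy_light","gps","dish","pencil_pot"): print(n,[np.round(e["location"],1).tolist() for e in manip.search_frame(p,n)[:1]])
print(manip.read_state()["eef_pos"])
E
```

```text
clock: 33.12
eef_pos: [594.0, 245.3, 147.3]
eef_rot: [3.14, -0.006, 0.207]
wrist_force: [0.1, -0.4, 0.3]
finger_gap: 65.8
clock: 33.78
eef_pos: [404.4, 95.5, 277.2]
eef_rot: [3.14, -0.007, 0.208]
wrist_force: [-0.5, -1.7, 0.5]
finger_gap: 65.6
0.73 [[266, 216], [270, 220], [315, 219], [315, 208], [269, 207]]
0.59 [[298, 170], [290, 164], [242, 176], [244, 204], [250, 205], [298, 192]]
0 spine -x near/far [138 154] [135 143] spine +x [214 138] [209 128] bottom near -x/+x [151 197] [221 180]
0.1 spine -x near/far [139 158] [136 148] spine +x [213 136] [208 126] bottom near -x/+x [157 199] [225 177]
0.2 spine -x near/far [140 162] [138 152] spine +x [211 134] [207 124] bottom near -x/+x [163 201] [228 174]
wall near rim [[240.8, 208.2], [309.5, 190.3]]
[[574.3, 227.4, 90.2], [562.2, 213.8, 28.6]] [0.7 1.  0. ]
seat 0 6 [246 183] [241 175] [300 170] [294 162]
seat 0 12 [246 181] [241 173] [300 168] [294 161]
seat -10 6 [242 184] [238 176] [296 171] [291 163]
seat -10 12 [242 182] [237 174] [296 169] [291 161]
[5.76906e+02 2.36978e+02 2.30000e-01 2.75000e-01] 1252
trough [5.76893e+02 2.41762e+02 2.18000e-01 4.60000e-02]
blue_book_center [[590.0, -8.5, 178.9]]
green_book_center [[584.8, -48.5, 172.8]]
buoy_light [[618.7, -419.3, 61.3]]
gps [[782.8, 83.1, 30.7]]
dish [[786.4, -131.0, 15.0]]
pencil_pot [[643.9, 411.7, 33.4]]
[406.40083505  96.45744621 276.66594563]
```

```bash
python3 - <<'E'
from h import *
from scipy.spatial.transform import Rotation as R
s=manip.camera("side");p=manip.camera("top")
b=mask(p,"almanac_center");ms=[e["mask"] for e in manip.masks_of(s,"almanac_center")]
a=max(ms,key=lambda m:m[160:200,245:300].sum())
tr=(577.6,241.9,.208);K=6
up=lambda m:cv2.resize(m.astype(np.float32),None,fx=K,fy=K)>.5
V=[(s,up(a)),(p,up(b))]
def hull(v,P):
    d=np.zeros((2880,3840),np.uint8);cv2.fillConvexPoly(d,cv2.convexHull(((proj(v,P)+.5)*K).astype(np.float32)).astype(np.int32),1);return d>0
wall=lambda v:hull(v,place(box(-98,98,-31,-25,0,45),tr))
hid=[wall(s),wall(p)]
def pose(q):
    B=box(-74,74,-20,20,-52.5,52.5)@R.from_euler("xy",[q[3]/50,q[4]/50]).as_matrix().T+[q[0],q[1],58.5+q[2]];return place(B,tr)
def cost(q): return sum((m^(hull(v,pose(q))&~h)).sum()/m.sum() for (v,m),h in zip(V,hid))
S=np.vstack([np.zeros(5),np.diag([6,4,4,4,4])])
r=minimize(cost,np.zeros(5),method="Nelder-Mead",options=dict(initial_simplex=S,xatol=.1,fatol=1e-4,maxfev=250))
print("along,across,dz mm",r.x[:3].round(1),"roll,pitch rad",(r.x[3:]/50).round(3),r.fun,"flat cost",cost(np.zeros(5)),[cost(np.array([0,0,0,t,0])) for t in(-8,-4,4,8)])
E
```

```text
along,across,dz mm [-2.4  0.7 -2.9] roll,pitch rad [-0.011  0.019] 0.09777858405710074 flat cost 0.14361335794078223 [np.float64(0.25192821455019265), np.float64(0.1824032570498742), np.float64(0.2605553190632921), np.float64(0.3236243364508038)]
```

The almanac is seated: 2.4 mm off along the trough, 0.7 mm across, tilt about 1°, and the gripper is well clear. I'm handing in.

```bash
python3 -c "
from cell import manip
print(manip.sign_off(), manip.read_state()['clock'])"
```

```text
the job is handed in; nothing more can be done
the job is handed in; nothing more can be done
```

The almanac is in the trough, spine up and let go. I handed the job in at about 34 s of the 72 s allowed; no verdict is reported.

**What I did:**
1. I drew the almanac forward by its top edge with the shut fingers until it leaned out of the rack on its own.
2. I gripped it at the spine and lifted it out. On the mat it slid instead of pivoting, so I loosened the grip to let it swing upright, then set it down and let go. It stood about 8 mm from the middle of the mat.
3. I took hold of it afresh at the spine and rolled it over its lower fore-edge corner on the mat until it was spine up. Then I carried it to the trough, lowered it until it touched the floor, let go and backed off.

**Last checks:**
- **Almanac:** a fit from both cameras puts its centre 2.4 mm along and 0.7 mm across from the trough's middle, 3 mm below the expected seated height, with about 1° of tilt. All are within the limits and roughly at the cameras' accuracy.
- **Other things:** both other books and all four bystanders are still within about 4 mm of where they were first seen, which is about the detector's accuracy.
- **Robot:** the gripper is open and clear of everything, with wrist force near zero.

**Checks that disagreed:**
- One pose fit failed while the book was being lowered, because the gripper hid part of it.
- A simpler top-view fit afterwards was poor and read about 5 mm off across the trough; it ignored the book's visible side face, so I replaced it with the two-camera fit above.
- In the last side picture the network's top-ranked almanac match was a false one. I picked the mask lying over the trough instead.
- My picture viewings had run out by then, so I confirmed the final placement from these measurements and did not view a picture of it.

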